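# Ready the saffron dryer: crosswise slat riser, then hold the lid at balance

## Robot

A 6-joint arm with a two-finger parallel gripper is mounted at the origin on the work surface. World frame = base frame: x ahead of the robot, y to its left, z up, the work surface at z = 0. Lengths are in m, angles in rad, forces in N, time in s.
With the tool pointing down it reaches from about 0.3 to 0.875 m from the base axis. Payload 4.2 kg.
Tool frame: the origin (TCP) lies on the mounting face of the last link; the fingertips stand 173 mm ahead of it and the grasp point (between the pads) lies 155 mm ahead of it; z points along the fingers, y is the line along which they close (so a half turn about z gives the same grasp; the last joint's range is limited). The gripper opens to 85 mm and grips with 20 to 120 N. Pads are 22 mm wide; open, the fingers measure 114 mm over their backs; the gripper's body (76 mm by 85 mm) begins 54 mm behind the grasp point. The pads swing forward as they close: fully open they stand 13 mm farther back than shut.
Start: joints at [-1.316, 0.32, 1.565, -0, 1.257, -0.02], TCP at [0.156, -0.553, 0.405] pointing down, gripper open.
Joint ranges: [-3.11, 3.11], [-0.84, 2.01], [0.21, 2.61], [-1.34, 4.49], [0.05, 2.63], [-2.56, 2.56]. Speed limits (rad/s): [2.57, 2.57, 3.14, 3.14, 3.14, 3.14].

## Interface

Orientations are given as a rotation vector (axis times angle).
In Python, from workcell import robot gives the robot as it stands.
- The arm moves only by the tool jog_arm, never from a script. Its argument "plan" is one flat list of numbers, 5 for each row, row after row: the shift along the tool's x, y, z in m, then the turn about the tool's z in degrees, then the opening in per cent of the stroke, from 0 (shut) to 100 (fully open). A call has 1 to 12 rows; each row is the pose to reach, as a shift and turn from the pose commanded when the call began, along the tool's axes at that moment; what a row does not reach only later rows make up. A row lasts 1/8 s, in which the tool goes at most 62.5 mm and 10.7 degrees, less where a joint would pass 70% of its speed; a pose out of reach is approached as far as the arm can. A call with a gripper value outside its range is refused whole. The fingers move at their own pace and stop on an object; "newtons" is the grip in N (left out, the last holds). Time passes only in rows, so rows that repeat a pose let the fingers close. It gives the time, the measured TCP pose, the force, the opening and the grip force at its end, in the units of the state.
- robot.read_state(): the state, without advancing time (a new reading comes with each control period).
- robot.read_camera(name): name is "scene" or "top" or "wrist"; returns a dict with "color" (400x640x3 uint8, red, green, blue), "range_z" (400x640 float32, m along the optical axis (not along the pixel's ray), 0 where there is no reading), "fovy" (degrees; the focal length in pixels is half the picture's height over the tangent of half this angle, whatever the lens; pixels are square), "cx", "cy" (the principal point, pixels), "T" (4x4, takes a point from camera to world coordinates). Camera axes: x right, y up, looking along -z (the intrinsics and any distortion apply to the point x, -y, -z); pixel columns grow to the right and rows downward; lengths in m; the calibration is good to about 2 mm. A picture is of the moment at which its call begins.
- robot.sign_off(): hands the job in; it is judged then, once.
The state is a dict: "t": time; "joint_positions": joint angles; "joint_velocities": joint speeds; "joint_torque": joint torques, N m; "tool_pos": TCP position; "orientation": TCP orientation; "ft_force": force on the tool from outside, world axes, zero at the start; "wrist_torque": the same for the moment, N m; "opening": opening from 0.0 (shut) to 1.0 (fully open); "grasp_force": force on a finger pad.
Only numpy, scipy, OpenCV 4.12 (cv2) and the standard library are available. Lean on these libraries where they do the work, as an engineer would, in place of code of your own. Each camera call takes 0.05 s, during which the arm holds its last target. There are 200 camera calls.

## Task

Finish the riser for the drying sieve in the well of the steel dryer: its first two slats lie on the floor either side of the round air grille; lay the two loose slats from the green mat flat across them, square and centred, again one on either side of the grille and clear of it. The lid stay is unpinned and the lid leans back on its stop: once the riser stands, take the lid by the middle of its bar handle, bring it forward to its balance point, upright over its hinge where it would fall neither shut nor back, and finish still gripping the handle and holding the lid motionless there, so that I can pin the stay. Do not let the lid drop shut, and leave the first two slats and everything else on the bench in place.

Things in the scene. Friction and masses are not known exactly. Their poses are not given: they have to be found in the camera images.
- dryer: fixed bench dryer, a low open steel box 198 (x) x 238 (y) mm, rim 86 mm above the bench; origin under its centre at bench height, z up, control panel towards -x, lid hinge along its +x edge. The well inside its 9 mm walls is 180 (x) x 220 (y, the long way) mm, its flat floor at z = 36 mm. The laid slats run along y; the ones to lay run along x, undersides at z = 48 mm
- well_floor (a point): centre of the round black air grille (50 mm across, flush) in the middle of the well's floor, 36 mm above the bench; axes as the dryer's. Slats whose centre lines pass 45 mm either side of this point are well placed (the laid ones in x, those to lay in y)
- lid (a joint): lid angle from upright, rad: 0 upright, + leaning back (away from the panel), 0.38 back on its stop, where it starts; -1.57 shut (level). Steel frame 16 mm thick, 238 mm wide, 200 mm deep, clear pane, about 0.65 kg, even about its mid-plane, which passes through the hinge axis: it balances upright, at 0. The hinge turns freely: let go anywhere else, it falls to one side
- lid_hinge (a point): middle of the hinge axis: 105 mm to +x of the dryer's centre, 94 mm above the bench; the axis is the dryer's y; axes as the dryer's
- lid_handle (a point): middle of the lid's bar handle: round black bar 14 mm thick, 150 mm long, parallel to the hinge, in the lid's plane 246 mm from the hinge axis, 40 mm beyond the lid's front edge; 120 mm clear between its posts. In the dryer's frame: hinge + 246 mm x (sin(angle), 0, cos(angle)). The bar can turn between the finger pads, so the tool may keep pointing down
- slat1: straight wooden slat, 140 mm long (its x axis) x 22 mm wide (y) x 12 mm thick (z), about 26 g, origin at the centre of its underside; already laid in the first layer, loose on the well's floor, along the long way, on the panel side of the grille: leave it there
- slat2: straight wooden slat, 140 mm long (its x axis) x 22 mm wide (y) x 12 mm thick (z), about 26 g, origin at the centre of its underside; already laid in the first layer, loose on the well's floor, along the long way, on the hinge side of the grille: leave it there
- slat3: straight wooden slat, 140 mm long (its x axis) x 22 mm wide (y) x 12 mm thick (z), about 26 g, origin at the centre of its underside; one of the two alike to be laid; starts flat on a green mat 3 mm thick
- slat4: straight wooden slat, 140 mm long (its x axis) x 22 mm wide (y) x 12 mm thick (z), about 26 g, origin at the centre of its underside; one of the two alike to be laid; starts flat on a green mat 3 mm thick
- plate: not part of the job, leave alone: white china plate, 184 mm across and 18 mm high, heaped with purple crocus flowers (about 50 mm high in all); origin under its centre
- sieve: not part of the job, leave alone: round steel drying sieve, 170 mm across, 22 mm high; origin under its centre
- jar: not part of the job, leave alone: amber glass jar with metal cap, 60 mm across, 85 mm high; origin under its centre
- sprayer: not part of the job, leave alone: white plastic bottle with blue cap, 68 mm across, 190 mm high; origin under its centre
- hygrometer: not part of the job, leave alone: small white hygrometer box, 30 x 70 x 75 mm high; origin under its centre
- pot: not part of the job, leave alone: terracotta pot, 84 mm across and 70 mm high, with crocuses up to about 170 mm; origin under its centre
- brush: not part of the job, leave alone: hand brush with dark wooden handle lying on the mat, 170 mm long along its x axis, about 30 mm high
Not all that is in view belongs to the job. What is shaped like the slat3 but pink is not meant. Leave any blue look-alike of the slat1 alone.

How it is judged:
By the outcome, as a careful person would: the job done as asked, in the order asked, and still so for the second after the job is handed in, while the arm keeps its last pose, push and grip.
It also fails if it takes over 64 s, if anything falls off the work surface, if the arm or the gripper's body presses on something with over 40 N, if the wrist force passes 120 N, or if a joint passes its speed limit or range.

## Working session

There is one attempt and no reset: what is moved stays moved. The work goes in short steps, Python scripts to look and compute and a tool call to move; the robot and the scene stay as the last step left them, time stands still between calls to the robot, and variables do not carry over. Pictures are saved under pics/ and viewed, at most 10 in all, crops included, and the job is handed in when it is done.

Besides the shell and the picture viewer there is one more tool, called in YAML: its name, and indented under it one key for each argument. jog_arm: Moves the arm, as the interface text tells. Its arguments: {"type":"object","properties":{"plan":{"type":"array"},"newtons":{"type":"number"}},"required":["plan"]}

```bash
mkdir -p pics; ls
cat > h.py <<'E'
import numpy as np,cv2
from workcell import robot
def cam(n,save=None):
    c=robot.read_camera(n); c['f']=200/np.tan(np.radians(c['fovy'])/2)
    if save: cv2.imwrite('pics/'+save,c['color'][:,:,::-1])
    np.save('pics/%s.npy'%n,c,allow_pickle=True)
    return c
def load(n): return np.load('pics/%s.npy'%n,allow_pickle=True).item()
def cloud(c):
    v,u=np.mgrid[:400,:640]; d=c['range_z']
    P=np.stack([(u-c['cx'])/c['f']*d,-(v-c['cy'])/c['f']*d,-d],-1)
    return P@c['T'][:3,:3].T+c['T'][:3,3]
E
python3 - <<'E'
from h import *
for n in ['scene','top']:
    c=cam(n,n+'1.png'); print({k:c[k] for k in c if k not in('color','range_z')})
s=robot.read_state();print(s)
E
```

```text
pics
{'fovy': 48.56083132685218, 'cx': 310.58245661528156, 'cy': 195.19364984036073, 'T': array([[-0.80618275, -0.39917701,  0.43672312,  1.13877804],
       [ 0.59153579, -0.55930393,  0.5807448 ,  0.82773528],
       [ 0.01244098,  0.7265238 ,  0.68702867,  1.22100797],
       [ 0.        ,  0.        ,  0.        ,  1.        ]]), 'f': np.float64(443.35489378617706)}
{'fovy': 57.06149917406186, 'cx': 315.89564979134894, 'cy': 201.23701101573076, 'T': array([[-0.01403222,  0.9943479 , -0.10523945,  0.38197314],
       [-0.99979206, -0.01551021, -0.01323874, -0.0416512 ],
       [-0.0147962 ,  0.1050318 ,  0.99435879,  1.25491003],
       [ 0.        ,  0.        ,  0.        ,  1.        ]]), 'f': np.float64(367.8832087452504)}
{'t': 0.1, 'joint_positions': array([-1.31600209e+00,  3.20229744e-01,  1.56554205e+00, -1.94303621e-05,
        1.25738527e+00, -1.99981885e-02]), 'joint_velocities': array([-0.0011619 , -0.00116108, -0.0021443 , -0.0007966 ,  0.0003825 ,
        0.00132588]), 'joint_torque': array([-6.41744646e-05, -4.16410267e+01, -2.34704411e+01, -7.84216195e-05,
        4.87895304e-03, -6.05831460e-06]), 'tool_pos': array([ 0.15598755, -0.55328806,  0.40397091]), 'orientation': array([-3.11044806e+00, -4.30082974e-01,  3.16498281e-04]), 'ft_force': array([-0.44711105, -0.30265322,  0.03351762]), 'wrist_torque': array([0.00510262, 0.00269322, 0.0375624 ]), 'grasp_force': 0.0, 'opening': 1.0001685411078016}
```

View pics/scene1.png

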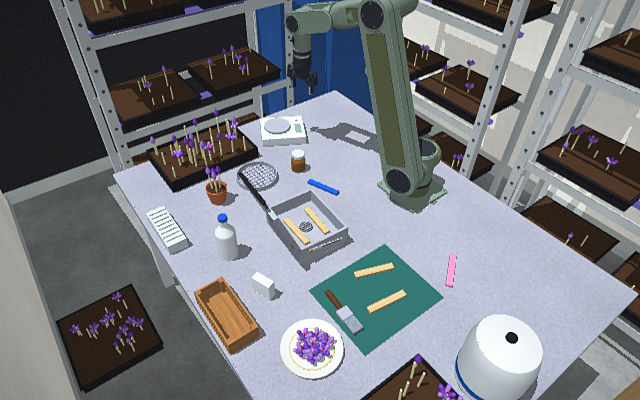

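View pics/top1.png

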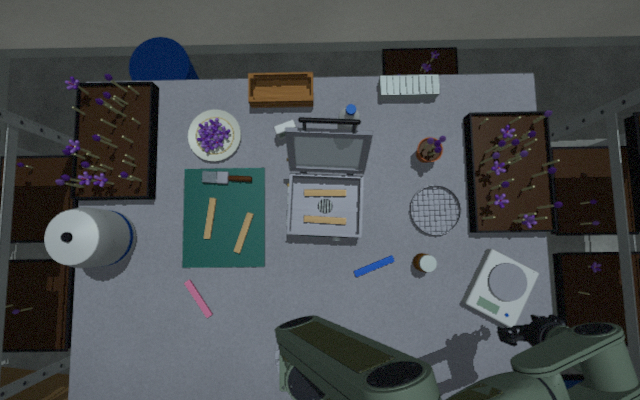

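The top view shows the loose slats at about (209,218) and (244,233), the well with its grille at (325,206), laid slats at (325,193) and (325,220), and the lid handle bar at (328,121). Next I measure them.

```bash
cat >> h.py <<'E'
def ray(c,uv,z):
    uv=np.atleast_2d(uv).astype(float)
    d=np.stack([(uv[:,0]-c['cx'])/c['f'],-(uv[:,1]-c['cy'])/c['f'],-np.ones(len(uv))],-1)@c['T'][:3,:3].T
    o=c['T'][:3,3]; return o+d*((z-o[2])/d[:,2])[:,None]
def slats(c,z,box,thr=(15,28)):
    hsv=cv2.cvtColor(c['color'],cv2.COLOR_RGB2HSV)
    m=cv2.inRange(hsv,(10,70,110),(28,255,255)); k=np.zeros_like(m); k[box[1]:box[3],box[0]:box[2]]=1; m*=k
    n,l,st,ce=cv2.connectedComponentsWithStats(m)
    for i in range(1,n):
        if st[i,4]<60: continue
        vu=np.argwhere(l==i); P=ray(c,vu[:,::-1],z)[:,:2]
        (x,y),(w,h),a=cv2.minAreaRect((P*1000).astype(np.float32))
        q=P-P.mean(0); e,V=np.linalg.eigh(q.T@q); d=V[:,1]
        d=d*np.sign(d[0]+1e-9)
        zz=c['range_z'][vu[:,0],vu[:,1]]
        Pz=cloud(c)[vu[:,0],vu[:,1],2]
        print('slat px',ce[i].round(1),'mean',P.mean(0).round(4),'rect',round(x/1000,4),round(y/1000,4),round(w),round(h),'dir deg',np.degrees(np.arctan2(d[1],d[0])).round(1),'z',np.median(Pz).round(4))
E
python3 - <<'E'
from h import *
c=load('top'); print('loose');slats(c,.015,(180,170,270,270)); print('laid');slats(c,.048,(290,175,360,240))
s=load('scene'); print('scene loose');slats(s,.015,(300,240,450,360)); print('laid');slats(s,.048,(265,195,350,265))
P=cloud(c)
# dryer rim: points z .075-.095 
m=np.zeros((400,640),bool);m[170:245,280:370]=1
q=P[m&(abs(P[...,2]-.086)<.006)]
print(len(q),np.median(q[:,2]),cv2.minAreaRect((q[:,:2]*1000).astype(np.float32)))
for v in range(114,132,2): print(v,P[v,[300,312,328,340,352]].round(3).tolist())
v,u=np.mgrid[:400,:640]
g=c['color'].astype(int).sum(2)
mm=(g<150)&(abs(u-325)<12)&(abs(v-206)<12); print(mm.sum(),ray(c,[[u[mm].mean(),v[mm].mean()]],.036))
img=c['color'][100:260,180:380,::-1]
cv2.imwrite('pics/crop1.png',cv2.resize(img,None,fx=4,fy=4,interpolation=cv2.INTER_CUBIC)[:600])
si=s['color'][180:280,230:360,::-1]; cv2.imwrite('pics/crop2.png',cv2.resize(si,None,fx=6,fy=6,interpolation=cv2.INTER_CUBIC))
E
```

```text
loose
slat px [209.5 218. ] mean [0.462  0.3362] rect 0.4621 0.3361 22 138 dir deg -8.0 z 0.0146
slat px [243.  232.6] mean [0.4108 0.222 ] rect 0.4119 0.2215 22 137 dir deg -19.3 z 0.0146
laid
slat px [325.  192.5] mean [ 0.5383 -0.0561] rect 0.5383 -0.056 132 17 dir deg 89.1 z 0.0483
slat px [324.4 219.7] mean [ 0.4485 -0.0528] rect 0.4485 -0.0528 136 20 dir deg 85.6 z 0.0479
scene loose
slat px [373.5 270. ] mean [0.4165 0.2271] rect 0.4165 0.2268 26 141 dir deg -18.8 z 0.0127
slat px [386.1 301. ] mean [0.4656 0.3409] rect 0.4655 0.3417 26 143 dir deg -7.9 z 0.0125
laid
slat px [316.5 220.3] mean [ 0.454 -0.045] rect 0.4536 -0.0458 141 25 dir deg 85.4 z 0.045
slat px [295.9 230.6] mean [ 0.5436 -0.0473] rect 0.5431 -0.0488 139 24 dir deg 88.5 z 0.0453
777 0.08586796544757158 ((496.4315490722656, -53.694732666015625), (238.53631591796875, 200.87413024902344), 86.56311798095703)
114 [[0.825, 0.027, -0.002], [0.825, -0.015, -0.004], [0.823, -0.072, -0.002], [0.778, -0.107, 0.125], [0.756, -0.139, 0.185]]
116 [[0.818, 0.027, -0.004], [0.817, -0.015, -0.002], [0.815, -0.072, -0.0], [0
[... 308 characters left out ...]
09, 0.324], [0.689, -0.022, 0.323], [0.686, -0.064, 0.329], [0.685, -0.095, 0.328], [0.684, -0.126, 0.33]]
124 [[0.788, 0.027, 0.0], [0.789, -0.015, -0.004], [0.786, -0.071, 0.002], [0.682, -0.095, 0.321], [0.68, -0.126, 0.325]]
126 [[0.782, 0.027, -0.003], [0.78, -0.015, 0.001], [0.779, -0.071, 0.001], [0.751, -0.108, 0.088], [0.68, -0.127, 0.309]]
128 [[0.685, 0.012, 0.285], [0.685, -0.021, 0.282], [0.772, -0.071, 0.001], [0.75, -0.109, 0.07], [0.676, -0.127, 0.304]]
130 [[0.678, 0.011, 0.288], [0.679, -0.021, 0.283], [0.679, -0.064, 0.282], [0.678, -0.097, 0.282], [0.673, -0.128, 0.298]]
0 [[nan nan nan]]<stdin>:12: RuntimeWarning: Mean of empty slice.
  ret = ret.dtype.type(ret / rcount)
```

View pics/crop1.png

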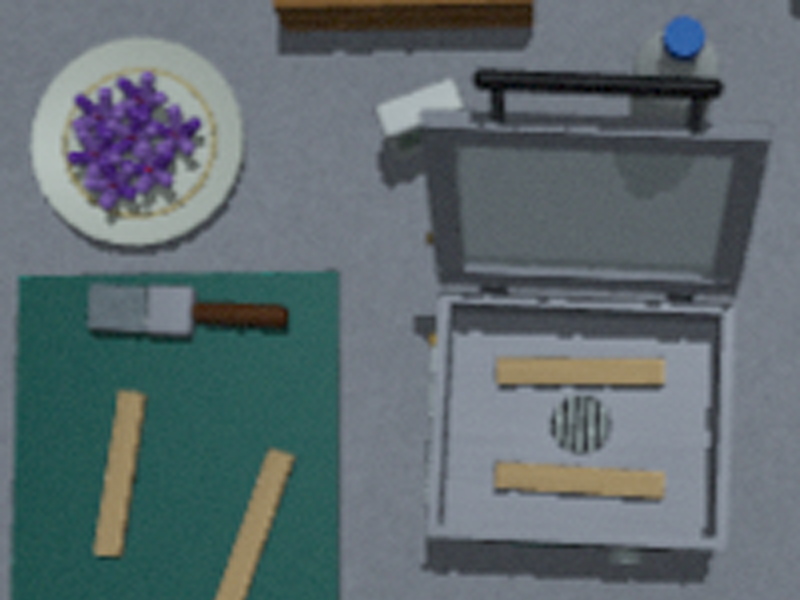

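The crop shows the dryer turned a few degrees clockwise, with the grille at top pixel (325,206), the laid slats either side of it and the handle bar spanning about (300–360,121).

```bash
cat >> h.py <<'E'
from scipy.spatial.transform import Rotation as Ro
def go(p,yaw):
    """yaw deg: world direction of tool x wanted (mod 180 near current). prints tool shift from current measured pose"""
    s=robot.read_state(); R=Ro.from_rotvec(s['orientation']).as_matrix()
    cur=np.degrees(np.arctan2(R[1,0],R[0,0]))
    d=R.T@(np.array(p)-s['tool_pos'])
    print('t',s['t'],'pos',s['tool_pos'].round(4),'toolx yaw',cur.round(2),'zaxis',R[:,2].round(4),'shift mm',(d*1000).round(1),'turn deg',((cur-yaw+90)%180-90).round(2),'open',s['opening'].round(3),'F',s['ft_force'].round(1),'q',s['joint_positions'].round(2))
E
python3 - <<'E'
from h import *
go((.412,.223,.33),-19.2)
c=load('top'); print('grille',ray(c,[[325,206]],.036))
E
```

```text
Traceback (most recent call last):
  File "h.py", line 36, in go
    print('t',s['t'],'pos',s['tool_pos'].round(4),'toolx yaw',cur.round(2),'zaxis',R[:,2].round(4),'shift mm',(d*1000).round(1),'turn deg',((cur-yaw+90)%180-90).round(2),'open',s['opening'].round(3),'F',s['ft_force'].round(1),'q',s['joint_positions'].round(2))
                                                                                                                                                                                 ^^^^^^^^^^^^^^^^^^
AttributeError: 'float' object has no attribute 'round'
```

```bash
sed -i "s/s\['opening'\].round(3)/round(s['opening'],3)/" h.py
python3 - <<'E'
from h import *
go((.412,.223,.33),-19.2)
c=load('top'); print('grille',ray(c,[[325,206]],.036))
E
```

```text
t 0.1 pos [ 0.156  -0.5533  0.404 ] toolx yaw 15.74 zaxis [-4.0e-04  1.5e-03 -1.0e+00] shift mm [ 457.1 -677.6   75. ] turn deg 34.94 open 1.0 F [-0.4 -0.3  0. ] q [-1.32  0.32  1.57 -0.    1.26 -0.02]
grille [[ 0.49457609 -0.05548298  0.036     ]]
```

jog_arm:
  plan: [0.06,-0.04,0,0,100,0.12,-0.08,0,0,100,0.17,-0.11,0,0,100,0.23,-0.15,0,0,100,0.28,-0.19,0,0,100,0.32,-0.24,0,5,100,0.345,-0.295,0,10,100,0.365,-0.35,0,15,100,0.385,-0.405,0.01,20,100,0.4,-0.46,0.03,25,100,0.415,-0.515,0.045,30,100,0.43,-0.57,0.06,35,100]

```text
t: 1.6
tool_pos: [0.4148, 0.1071, 0.3459]
orientation: [3.097, -0.53, 0.001]
ft_force: [0.2, -0.8, 0.3]
opening: 1.0
grasp_force: 0.0
```

Run:
```python
from h import *
go((.412,.223,.33),-19.2)
```

```text
t 1.6 pos [0.4148 0.1071 0.3459] toolx yaw -19.42 zaxis [ 4.e-04 -1.e-04 -1.e+00] shift mm [ -41.2 -108.3   15.9] turn deg -0.22 open 1.0 F [ 0.2 -0.8  0.3] q [ 0.23  0.14  1.97 -0.    1.03  2.14]
```

jog_arm:
  plan: [-0.02,-0.055,0.008,0,100,-0.041,-0.108,0.016,0,100,-0.041,-0.108,0.016,0,100,-0.041,-0.108,0.016,0,100]

```text
t: 2.1
tool_pos: [0.4119, 0.2205, 0.3301]
orientation: [3.096, -0.524, -0.001]
ft_force: [0.3, 0.2, 0.1]
opening: 0.999
grasp_force: 0.0
```

Run:
```python
from h import *
c=cam('wrist','w1.png'); slats(c,.015,(0,0,640,400)); print(c['T'].round(3),c['f'],c['cx'],c['cy'])
go((.412,.223,.179),-19.2)
```

```text
slat px [597.   54.8] mean [ 0.4459 -0.0409] rect 0.4457 -0.0405 71 24 dir deg 85.3 z 0.0478
slat px [192.1 173.6] mean [0.465  0.3363] rect 0.46 0.337 21 138 dir deg -8.0 z 0.015
slat px [321.3 178.6] mean [0.4193 0.22  ] rect 0.4148 0.2215 21 128 dir deg -19.3 z 0.0149
[[-0.329  0.897  0.296  0.487]
 [-0.944 -0.313 -0.102  0.195]
 [ 0.001 -0.313  0.95   0.299]
 [ 0.     0.     0.     1.   ]] 299.3068691538612 323.00350021982155 201.12032866180948
t 2.15 pos [0.4121 0.2199 0.3303] toolx yaw -19.29 zaxis [-5.e-04 -8.e-04 -1.e+00] shift mm [ -1.1  -3.  151.3] turn deg -0.09 open 0.999 F [ 0.1 -0.8 -0.3] q [ 0.47  0.22  1.91 -0.    1.01  2.37]
```

View pics/w1.png

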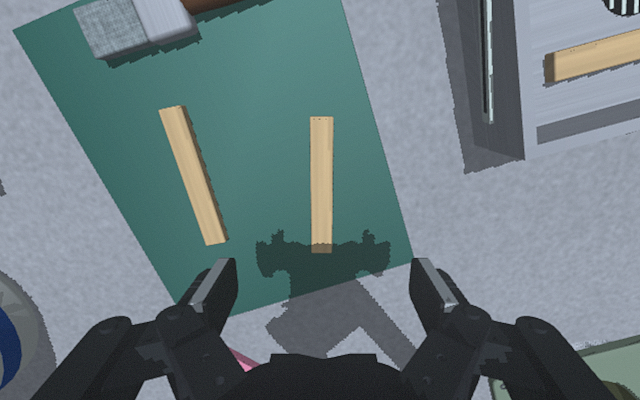

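The wrist view shows the near slat straight ahead at (321,180), in line with the tool, and the second at (192,174). The brush and dryer are well clear of both.

jog_arm:
  plan: [-0.002,-0.003,0.05,0,70,-0.002,-0.003,0.1,0,70,-0.002,-0.003,0.135,0,70,-0.002,-0.003,0.151,0,70,-0.002,-0.003,0.151,0,70,-0.002,-0.003,0.151,0,20,-0.002,-0.003,0.151,0,10,-0.002,-0.003,0.151,0,10,-0.002,-0.003,0.151,0,10,-0.002,-0.003,0.151,0,10]
  newtons: 40

```text
t: 3.4
tool_pos: [0.4117, 0.2242, 0.1806]
orientation: [-3.097, 0.525, -0.003]
ft_force: [0.6, -3.0, 6.2]
opening: 0.243
grasp_force: 39.7
```

Run:
```python
from h import *
go((.4119,.2205,.35),-19.2)
```

```text
t 3.4 pos [0.4117 0.2242 0.1806] toolx yaw -19.23 zaxis [ 2.3e-03  6.0e-04 -1.0e+00] shift mm [   1.7    3.2 -169.4] turn deg -0.03 open 0.243 F [ 0.6 -3.   6.2] q [ 0.47  0.43  2.09 -0.    0.62  2.38]
```

Run:
```python
from h import *
go((.45,-.10,.36),-3.4)
```

```text
t 3.4 pos [0.4117 0.2242 0.1806] toolx yaw -19.23 zaxis [ 2.3e-03  6.0e-04 -1.0e+00] shift mm [ 143.3  293.3 -179.5] turn deg -15.83 open 0.243 F [ 0.6 -3.   6.2] q [ 0.47  0.43  2.09 -0.    0.62  2.38]
```

jog_arm:
  plan: [0,0,-0.03,0,10,0,0,-0.08,0,10,0,0,-0.13,0,10,0.02,0.03,-0.17,-4,10,0.05,0.08,-0.18,-8,10,0.08,0.135,-0.18,-12,10,0.105,0.19,-0.18,-16,10,0.13,0.245,-0.18,-16,10,0.142,0.293,-0.18,-16,10,0.142,0.293,-0.18,-16,10,0.142,0.293,-0.18,-16,10,0.142,0.293,-0.18,-16,10]

```text
t: 4.9
tool_pos: [0.4487, -0.0981, 0.3596]
orientation: [-3.14, 0.086, -0.0]
ft_force: [0.2, -0.1, 0.5]
opening: 0.241
grasp_force: 39.4
```

Run:
```python
from h import *
c=cam('wrist','w2.png'); slats(c,.048,(0,0,640,400)); 
go((.492,-.099,.227),-3.4)
```

```text
slat px [269.3  94.4] mean [ 0.5375 -0.0543] rect 0.5375 -0.0541 138 21 dir deg 88.7 z 0.0479
slat px [322.8 199.4] mean [ 0.4356 -0.0961] rect 0.4256 -0.0966 47 161 dir deg -3.9 z 0.1937
slat px [252.7 191.2] mean [ 0.4498 -0.0284] rect 0.4499 -0.0281 89 22 dir deg 85.7 z 0.0479
t 4.95 pos [ 0.4488 -0.098   0.3595] toolx yaw -3.13 zaxis [ 1.e-04  1.e-04 -1.e+00] shift mm [ 43.2  -1.4 132.6] turn deg 0.27 open 0.237 F [ 0.2  0.7 -0.3] q [-0.24  0.18  1.89  0.    1.08  1.39]
```

View pics/w2.png

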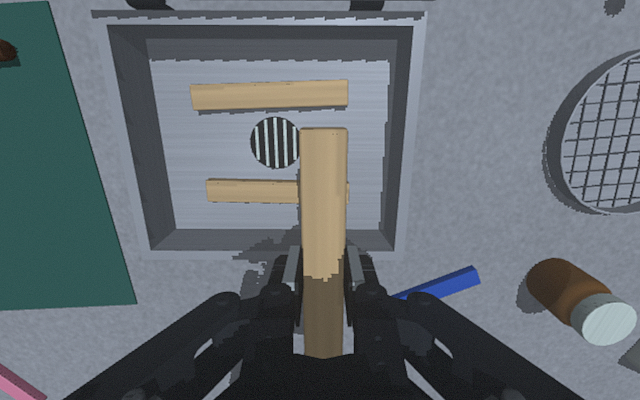

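The wrist view shows the held slat with its far end at (300–347,128), the grille centred at about (275,143), and the inner rim corners near (107,25), (413,25), (395,250) and (150,250).

Run:
```python
from h import *
c=load('wrist')
print('end',ray(c,[[301,128],[347,128]],.194).round(4).tolist())
P=cloud(c);z=P[...,2]
g=c['color'].astype(int).sum(2)
v,u=np.mgrid[:400,:640]
m=(g<150)&(np.hypot(u-275,v-143)<30)&(u<300)
hull=cv2.convexHull(np.argwhere(m)[:,::-1].astype(np.int32))[:,0]
G=ray(c,hull,.036)[:,:2]; 
# circle fit r=25
from scipy.optimize import least_squares
r=least_squares(lambda p:np.hypot(*(G-p[:2]).T)-p[2],[.495,-.055,.025],loss='soft_l1',f_scale=.001); print('grille',r.x.round(4))
q=P[(abs(z-.086)<.004)&(abs(P[...,0]-.5)<.13)&(abs(P[...,1]+.055)<.15)][:,:2]
print(len(q),cv2.minAreaRect((q*1000).astype(np.float32)))
# fit by rim rectangle: distance to centreline of rim (mid half sizes 94.5 x 114.5)
def res(p):
    ca,sa=np.cos(p[2]),np.sin(p[2]); d=q-p[:2]; X=abs(d[:,0]*ca+d[:,1]*sa);Y=abs(-d[:,0]*sa+d[:,1]*ca)
    return np.minimum(abs(X-.0945),abs(Y-.1145))
for nm in ['wrist','top']:
    c=load(nm);P=cloud(c);z=P[...,2]
    q=P[(abs(z-.086)<.005)&(abs(P[...,0]-.49)<.12)&(abs(P[...,1]+.055)<.14)][:,:2]
    r=least_squares(res,[.495,-.055,-.06],loss='soft_l1',f_scale=.003); print(nm,len(q),r.x[:2].round(4),np.degrees(r.x[2]))
    # floor edges via depth
    f=P[(abs(z-.036)<.003)&(abs(P[...,0]-.49)<.1)&(abs(P[...,1]+.055)<.12)][:,:2]; print('floor rect',cv2.minAreaRect((f*1000).astype(np.float32)))
```

```text
end [[0.518, -0.0913, 0.194], [0.5169, -0.1114, 0.194]]
grille [ 0.4938 -0.0535  0.024 ]
13347 ((495.93157958984375, -53.64557647705078), (239.8206329345703, 203.70936584472656), 86.59597778320312)
wrist 13814 [ 0.4936 -0.0546] -3.37452966052296
floor rect ((493.07086181640625, -53.71373748779297), (221.71080017089844, 181.55804443359375), 86.62664794921875)
top 750 [ 0.4948 -0.0534] -3.4609551029077266
floor rect ((489.50628662109375, -53.03619384765625), (220.6593017578125, 192.68544006347656), 86.70642852783203)
```

jog_arm:
  plan: [0.02,-0.001,0.03,0.3,10,0.043,-0.0015,0.07,0.3,10,0.043,-0.0015,0.1,0.3,10,0.043,-0.0015,0.12,0.3,10,0.043,-0.0015,0.128,0.3,10,0.043,-0.0015,0.132,0.3,10,0.043,-0.0015,0.1338,0.3,10,0.043,-0.0015,0.1338,0.3,10,0.043,-0.0015,0.1338,0.3,10]

```text
t: 6.08
tool_pos: [0.4918, -0.1003, 0.2262]
orientation: [3.14, -0.098, 0.002]
ft_force: [1.2, 0.5, 0.5]
opening: 0.243
grasp_force: 39.4
```

Run:
```python
from h import *
go((.4918,-.099,.2256),-3.4)
```

```text
t 6.075 pos [ 0.4918 -0.1003  0.2262] toolx yaw -3.56 zaxis [ 1.1e-03 -3.0e-04 -1.0e+00] shift mm [-0.1 -1.3  0.6] turn deg -0.16 open 0.243 F [1.2 0.5 0.5] q [-0.22  0.4   1.97 -0.    0.77  1.41]
```

jog_arm:
  plan: [0,-0.001,0,0,10,0,-0.001,0.0006,0,10,0,-0.001,0.0006,0,10,0,-0.001,0.0006,0,30,0,-0.001,0.0006,0,40,0,-0.001,0.0006,0,50,0,-0.001,0.0006,0,50,0,-0.001,-0.02,0,50,0,-0.001,-0.06,0,60,0,0,-0.12,0,70,0,0,-0.14,0,100,0,0,-0.14,0,100]

```text
t: 7.58
tool_pos: [0.4919, -0.1002, 0.3672]
orientation: [3.139, -0.097, 0.006]
ft_force: [0.6, -0.6, -0.6]
opening: 1.001
grasp_force: 0.0
```

Run:
```python
from h import *
c=cam('wrist','w3.png'); slats(c,.048,(0,0,640,400)); slats(c,.060,(0,0,640,400))
go((.462,.3365,.34),-8)
```

```text
slat px [288.2 179.9] mean [ 0.5003 -0.0655] rect 0.4943 -0.0533 138 133 dir deg 14.1 z 0.0486
slat px [288.2 179.9] mean [ 0.5032 -0.0671] rect 0.4975 -0.0554 132 128 dir deg 14.1 z 0.0486
t 7.625 pos [ 0.4915 -0.1001  0.3656] toolx yaw -3.55 zaxis [ 4.e-04 -2.e-04 -1.e+00] shift mm [ -56.5 -434.    25.5] turn deg 4.45 open 1.0 F [-1.2  0.8 -0.3] q [-0.22  0.23  1.79 -0.    1.12  1.41]
```

View pics/w3.png

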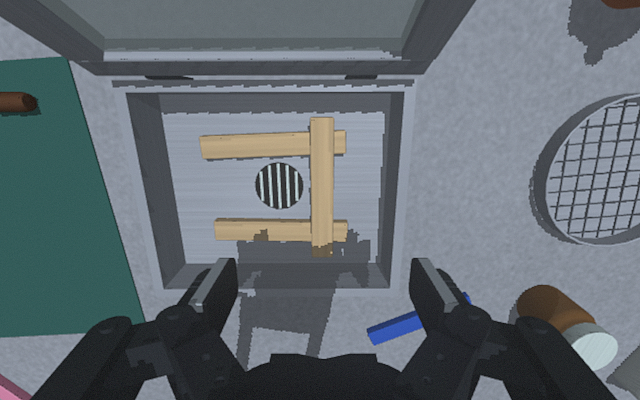

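The slat lies square across both laid ones, spanning (310–333, 117–256), clear of the grille at (279,187). Next is the second loose slat.

jog_arm:
  plan: [-0.007,-0.05,0,1,100,-0.014,-0.11,0,2,100,-0.022,-0.17,0,3,100,-0.03,-0.23,0,4,100,-0.038,-0.29,0,4.5,100,-0.046,-0.35,0.01,4.5,100,-0.054,-0.41,0.02,4.5,100,-0.0565,-0.434,0.0255,4.5,100,-0.0565,-0.434,0.0255,4.5,100,-0.0565,-0.434,0.0255,4.5,100]

```text
t: 8.88
tool_pos: [0.4624, 0.3353, 0.3395]
orientation: [3.132, -0.222, -0.002]
ft_force: [-0.3, -1.2, -0.3]
opening: 0.998
grasp_force: 0.0
```

Run:
```python
from h import *
c=load('wrist'); C=np.array([.4937,-.0538]);a=np.radians(-3.4);B=np.array([[np.cos(a),np.sin(a)],[-np.sin(a),np.cos(a)]])
print('placed ends',((ray(c,[[321.5,117],[321.5,256]],.060)[:,:2]-C)@B.T).round(4).tolist(),'grille',((ray(c,[[279,187]],.036)[:,:2]-C)@B.T).round(4))
c=cam('wrist','w4.png'); slats(c,.015,(0,0,640,400))
go((.462,.3365,.180),-8)
```

```text
placed ends [[0.0695, -0.0446], [-0.0688, -0.044]] grille [[-0.0015  0.    ]]
slat px [320.9 178.8] mean [0.4672 0.337 ] rect 0.4612 0.3384 21 137 dir deg -8.0 z 0.0149
t 8.925 pos [0.4625 0.3351 0.3399] toolx yaw -8.14 zaxis [-6.0e-04 -1.2e-03 -1.0e+00] shift mm [ -0.6  -1.6 159.9] turn deg -0.14 open 0.999 F [ 1.1 -0.6 -1.2] q [ 0.61  0.36  1.67 -0.    1.11  2.32]
```

jog_arm:
  plan: [-0.0015,-0.0025,0.05,0,70,-0.0015,-0.0025,0.1,0,70,-0.0015,-0.0025,0.14,0,70,-0.0015,-0.0025,0.159,0,70,-0.0015,-0.0025,0.159,0,70,-0.0015,-0.0025,0.159,0,20,-0.0015,-0.0025,0.159,0,10,-0.0015,-0.0025,0.159,0,10,-0.0015,-0.0025,0.159,0,10,-0.0015,-0.0025,0.159,0,10]
  newtons: 40

```text
t: 10.18
tool_pos: [0.4616, 0.3393, 0.1827]
orientation: [-3.133, 0.22, -0.004]
ft_force: [1.0, -2.2, 6.9]
opening: 0.24
grasp_force: 39.7
```

Run:
```python
from h import *
go((.452,-.010,.36),-3.4)
```

```text
t 10.175 pos [0.4616 0.3393 0.1827] toolx yaw -8.04 zaxis [ 0.0026  0.0011 -1.    ] shift mm [  39.7  346.9 -177.7] turn deg -4.64 open 0.24 F [ 1.  -2.2  6.9] q [ 0.61  0.54  1.84 -0.    0.75  2.33]
```

jog_arm:
  plan: [0,0,-0.03,0,10,0,0,-0.08,0,10,0,0,-0.13,0,10,0.004,0.03,-0.17,-2,10,0.01,0.08,-0.178,-4,10,0.016,0.14,-0.178,-4.6,10,0.023,0.2,-0.178,-4.6,10,0.03,0.26,-0.178,-4.6,10,0.036,0.31,-0.178,-4.6,10,0.04,0.347,-0.178,-4.6,10,0.04,0.347,-0.178,-4.6,10,0.04,0.347,-0.178,-4.6,10]

```text
t: 11.68
tool_pos: [0.452, -0.0097, 0.3593]
orientation: [-3.14, 0.095, -0.001]
ft_force: [-0.4, 1.2, -0.6]
opening: 0.239
grasp_force: 39.4
```

Run:
```python
from h import *
c=cam('wrist','w5.png'); slats(c,.192,(0,0,640,400)); 
go((.4964,-.0089,.2277),-3.4)
P=cloud(c)
hsv=cv2.cvtColor(c['color'],cv2.COLOR_RGB2HSV)
m=(cv2.inRange(hsv,(10,70,110),(28,255,255))>0)&(P[...,2]>.15)
q=P[m]; q=q[abs(q[:,2]-np.median(q[:,2]))<.01]
A=np.c_[q[:,:2]-q[:,:2].mean(0),np.ones(len(q))]; print('plane',np.linalg.lstsq(A,q[:,2],rcond=None)[0].round(4),q.min(0),q.max(0))
cv2.imwrite('pics/w5c.png',cv2.resize(c['color'][80:300,200:440,::-1],None,fx=2.5,fy=2.5))
```

```text
slat px [423.  136.8] mean [ 0.5132 -0.0573] rect 0.5105 -0.0589 16 70 dir deg -3.0 z 0.0598
slat px [349.7  93.1] mean [ 0.5345 -0.0252] rect 0.5344 -0.0251 51 10 dir deg 88.6 z 0.0479
slat px [330.6 197.4] mean [ 0.4874 -0.0145] rect 0.4818 -0.0236 48 77 dir deg -8.1 z 0.1913
t 11.725 pos [ 0.452  -0.0093  0.3593] toolx yaw -3.42 zaxis [ 3.e-04  3.e-04 -1.e+00] shift mm [ 44.2  -3.  131.6] turn deg -0.02 open 0.232 F [-0.1  0.1 -0.2] q [-0.05  0.16  1.9   0.    1.08  1.58]
plane [-0.0044 -0.004   0.1914] [ 0.39122469 -0.02309479  0.18359484] [0.52069724 0.00168023 0.19610852]
```

View pics/w5c.png

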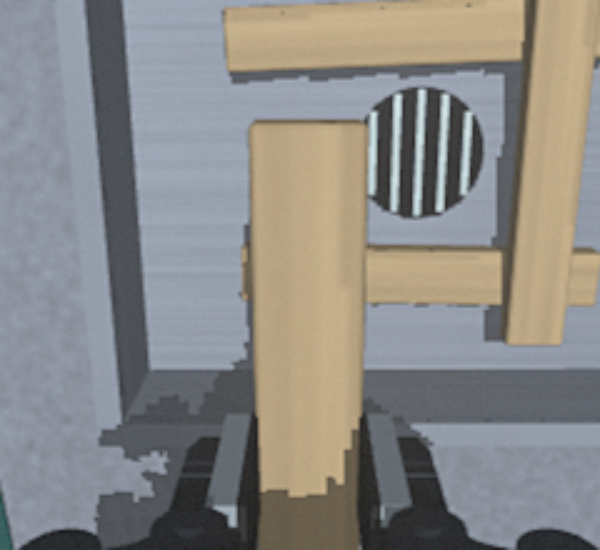

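The held slat's end is at crop (250–366,122) and it is level. The grille and both laid slats sit undisturbed below. I'll lower it now.

jog_arm:
  plan: [0.02,-0.001,0.03,0,10,0.045,-0.003,0.07,0,10,0.045,-0.003,0.1,0,10,0.045,-0.003,0.12,0,10,0.045,-0.003,0.127,0,10,0.045,-0.003,0.13,0,10,0.045,-0.003,0.131,0,10,0.045,-0.003,0.131,0,10,0.045,-0.003,0.131,0,10]

```text
t: 12.85
tool_pos: [0.4973, -0.0098, 0.2287]
orientation: [3.14, -0.095, 0.002]
ft_force: [-0.3, 0.0, -0.2]
opening: 0.239
grasp_force: 39.4
```

Run:
```python
from h import *
go((.4972,-.0089,.2277),-3.4)
```

```text
t 12.85 pos [ 0.4973 -0.0098  0.2287] toolx yaw -3.46 zaxis [ 1.2e-03 -1.0e-04 -1.0e+00] shift mm [-0.2 -0.9  1. ] turn deg -0.06 open 0.239 F [-0.3  0.  -0.2] q [-0.04  0.39  1.98 -0.    0.78  1.59]
```

jog_arm:
  plan: [0,-0.0008,0.0005,0,10,0,-0.0008,0.001,0,10,0,-0.0008,0.001,0,10,0,-0.0008,0.001,0,30,0,-0.0008,0.001,0,40,0,-0.0008,0.001,0,50,0,-0.0008,0.001,0,50,0,-0.0008,-0.02,0,50,0,-0.0008,-0.06,0,60,0,0,-0.12,0,70,0,0,-0.14,0,100,0,0,-0.14,0,100]

```text
t: 14.35
tool_pos: [0.4974, -0.0098, 0.3697]
orientation: [3.14, -0.095, 0.006]
ft_force: [0.2, -0.1, -0.6]
opening: 1.003
grasp_force: 0.0
```

Run:
```python
from h import *
c=cam('wrist','w6.png'); t=cam('top')
a=np.radians(-3.4); b=np.array([-np.sin(a),np.cos(a)]);ax=np.array([np.cos(a),np.sin(a)])
C=np.array([.4937,-.0538])
P=cloud(c); m=(abs(P[...,2]-.0595)<.004); q=(P[m][:,:2]-C)@np.array([ax,b]).T
for s in (-1,1):
    w=q[abs(q[:,1]-s*.045)<.03]; print(len(w),cv2.minAreaRect((w*1000).astype(np.float32)))
# handle: fit bar in top by depth
T=cloud(t); v,u=np.mgrid[:400,:640]
m=(t['color'].astype(int).sum(2)<110)&(v>112)&(v<127)&(u>295)&(u<362)&(T[...,2]>.29)
h=T[m]; d=h[:,:2]-C; L=np.c_[d@ax,d@b,h[:,2]]
print('bar',m.sum(),L.min(0).round(4),L.max(0).round(4),np.median(L,0).round(4))
H=C+ .1962*ax; print('handle expect',H); go((*(H-.08*ax),.49),86.6)
```

```text
3453 ((5.192314147949219, -44.37224578857422), (57.87649154663086, 193.23902893066406), 89.82472229003906)
3432 ((-0.7899169921875, 45.13417053222656), (181.12350463867188, 59.8160400390625), 0.06231503188610077)
bar 193 [-0.1123 -0.079   0.3035] [0.2038 0.0774 1.2549] [0.1941 0.0018 0.3283]
handle expect [ 0.68955465 -0.06543591]
t 14.45 pos [ 0.4967 -0.0097  0.3671] toolx yaw -3.46 zaxis [-0.0019  0.     -1.    ] shift mm [ 115.6   44.1 -123.1] turn deg 89.94 open 1.004 F [ 0.7  0.5 -0.3] q [-0.04  0.23  1.8  -0.    1.12  1.59]
```

View pics/w6.png

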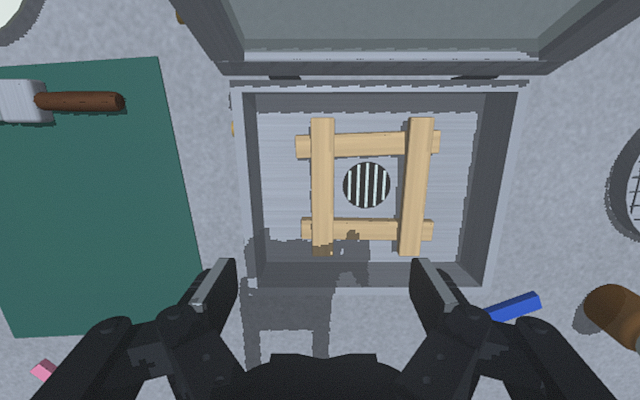

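The riser is well placed: its slats are centred at −44.4 and +45.1 mm and square to the dryer, clear of the grille at (367,185). Now I go above the lid handle.

jog_arm:
  plan: [0,0,-0.05,-9,100,0,0,-0.1,-18,100,0,0.01,-0.15,-27,100,0.02,0.02,-0.165,-36,100,0.05,0.03,-0.165,-45,100,0.09,0.035,-0.165,-54,100,0.12,0.04,-0.165,-63,100,0.15,0.044,-0.165,-72,100,0.18,0.044,-0.165,-81,100,0.1956,0.044,-0.165,-90,100,0.1956,0.044,-0.165,-90,100,0.1956,0.044,-0.165,-90,100]

```text
t: 15.95
tool_pos: [0.6897, -0.0654, 0.5319]
orientation: [-2.288, -2.15, 0.003]
ft_force: [-0.3, -0.0, 0.6]
opening: 1.0
grasp_force: 0.0
```

Run:
```python
from h import *
go((.68955,-.0654,.4775),86.6)
c=cam('wrist','w7.png'); P=cloud(c); a=np.radians(-3.4); b=np.array([-np.sin(a),np.cos(a)]);ax=np.array([np.cos(a),np.sin(a)])
C=np.array([.4937,-.0538])
d=P[...,:2]-C; X=d@ax;Y=d@b
m=(X>.17)&(X<.22)&(P[...,2]>.31)&(P[...,2]<.336)&(abs(Y)<.1)
if m.sum():
    print('bar Y',Y[m].min(),Y[m].max())
    for lo in np.arange(-.08,.08,.02):
        k=m&(Y>lo)&(Y<lo+.02)
        if k.sum(): print(lo.round(2),k.sum(),'X',X[k].min().round(4),X[k].max().round(4),'z',P[k][:,2].max().round(4))
```

```text
t 15.95 pos [ 0.6897 -0.0654  0.5319] toolx yaw 86.42 zaxis [-2.7e-03  2.0e-04 -1.0e+00] shift mm [ 0.   0.  54.4] turn deg -0.18 open 1.0 F [-0.3 -0.   0.6] q [-0.11  0.48  1.   -0.    1.66 -0.05]
bar Y -0.08006912838971002 0.08153610318393513
-0.08 412 X 0.1871 0.2034 z 0.3303
-0.06 484 X 0.1898 0.2032 z 0.3312
-0.04 532 X 0.19 0.2037 z 0.3315
-0.02 582 X 0.1897 0.2035 z 0.3314
0.0 655 X 0.1897 0.2033 z 0.3308
0.02 703 X 0.19 0.2037 z 0.3313
0.04 809 X 0.1896 0.2035 z 0.3309
0.06 912 X 0.1864 0.2033 z 0.3311
```

View pics/w7.png

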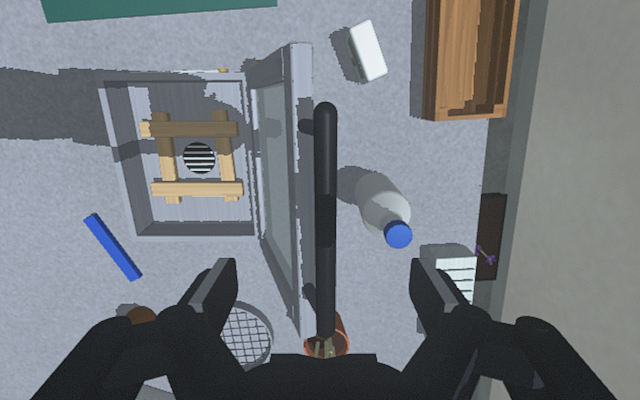

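The bar runs down the middle of the view (u≈325, v 102–355), centred between the open fingers at dryer x = 0.1967, z ≈ 0.323. I descend and grip.

jog_arm:
  plan: [0,0.0005,0.02,0,100,0,0.0005,0.04,0,100,0,0.0005,0.054,0,100,0,0.0005,0.054,0,100,0,0.0005,0.054,0,50,0,0.0005,0.054,0,25,0,0.0005,0.054,0,10,0,0.0005,0.054,0,5,0,0.0005,0.054,0,5,0,0.0005,0.054,0,5]
  newtons: 40

```text
t: 17.25
tool_pos: [0.6903, -0.0655, 0.4795]
orientation: [2.287, 2.153, 0.001]
ft_force: [0.9, 0.8, 1.0]
opening: 0.146
grasp_force: 39.0
```

Run:
```python
from h import *
s=robot.read_state(); print(s['grasp_force'],s['opening'],s['tool_pos'],s['ft_force'],s['wrist_torque'])
a=np.radians(-3.4);ax=np.array([np.cos(a),np.sin(a)]); C=np.array([.4937,-.0538])
d=s['tool_pos'][:2]-C; print('dryer X',d@ax,'Y',-d[0]*np.sin(a)+d[1]*np.cos(a))
H=C+.105*ax; go((*H,.4775+.340-.3224),86.6)
```

```text
38.96831810474396 0.14631770252690363 [ 0.69034325 -0.06548121  0.47953115] [0.87996679 0.79883634 0.96357653] [ 0.03191535 -0.08730035  0.00153808]
dryer X 0.19698989751490908 Y 1.5456872484425482e-06
t 17.25 pos [ 0.6903 -0.0655  0.4795] toolx yaw 86.54 zaxis [ 9.e-04 -1.e-04 -1.e+00] shift mm [ -0.1 -92.  -15.7] turn deg -0.06 open 0.146 F [0.9 0.8 1. ] q [-0.11  0.49  1.12 -0.    1.54 -0.05]
```

jog_arm:
  plan: [0,-0.0045,-0.0018,0,5,0,-0.0115,-0.0043,0,5,0,-0.0209,-0.0073,0,5,0,-0.0303,-0.0099,0,5,0,-0.0399,-0.0121,0,5,0,-0.0496,-0.014,0,5,0,-0.0593,-0.0155,0,5,0,-0.0691,-0.0166,0,5,0,-0.0789,-0.0172,0,5,0,-0.0863,-0.0175,0,5,0,-0.0912,-0.0175,0,5,0,-0.0912,-0.0175,0,5]

```text
t: 18.75
tool_pos: [0.5989, -0.06, 0.4965]
orientation: [-2.287, -2.153, 0.001]
ft_force: [0.8, -2.2, 3.8]
opening: 0.145
grasp_force: 42.7
```

jog_arm:
  plan: [0,0,0,0,5,0,0,0,0,5,0,0,0,0,5,0,0,0,0,5]

```text
t: 19.25
tool_pos: [0.5994, -0.06, 0.4965]
orientation: [2.287, 2.153, -0.001]
ft_force: [1.2, -1.6, 3.0]
opening: 0.147
grasp_force: 42.7
```

Run:
```python
from h import *
s=robot.read_state(); print(s['grasp_force'],s['opening'],s['tool_pos'],s['ft_force'],s['wrist_torque'],s['joint_velocities'].round(3))
a=np.radians(-3.4);ax=np.array([np.cos(a),np.sin(a)]);b=np.array([-ax[1],ax[0]]); C=np.array([.4937,-.0538])
d=s['tool_pos'][:2]-C; print('tool dryer X',d@ax,'Y',d@b)
w=cam('wrist','w8.png');sc=cam('scene','s8.png')
for n in ('wrist','scene'):
    c=load(n);P=cloud(c);d=P[...,:2]-C;X=d@ax;Y=d@b;z=P[...,2]
    for lo,hi in ((.11,.15),(.15,.20),(.2,.25),(.25,.29),(.29,.31),(.331,.35)):
        m=(X>.06)&(X<.16)&(z>lo)&(z<hi)&(abs(Y)<.125)&((abs(Y)>.09) if lo<.3 else (abs(Y)>.03)&(abs(Y)<.07))
        if m.sum()>5: print(n,lo,m.sum(),'X pct',np.percentile(X[m],[1,10,50,90,99]).round(4),'z',z[m].max().round(4))
cv2.imwrite('pics/s8c.png',cv2.resize(sc['color'][130:290,190:390,::-1],None,fx=3,fy=3))
```

```text
42.664942145347595 0.14666259069039642 [ 0.59935628 -0.06004917  0.49652252] [ 1.18832208 -1.61583629  2.99575436] [-0.2801922  -0.46570076  0.02510282] [ 0.    -0.003  0.002  0.002 -0.001 -0.   ]
tool dryer X 0.10584092365404793 Y 2.792103864724619e-05
wrist 0.29 1966 X pct [0.0974 0.099  0.1051 0.1115 0.113 ] z 0.3021
wrist 0.331 3541 X pct [0.0984 0.0998 0.1051 0.1106 0.112 ] z 0.3488
scene 0.11 107 X pct [0.1001 0.1049 0.1149 0.1172 0.118 ] z 0.1496
scene 0.15 140 X pct [0.0995 0.1039 0.1146 0.1172 0.1181] z 0.1998
scene 0.2 150 X pct [0.0997 0.1043 0.1146 0.1168 0.1179] z 0.2499
scene 0.25 124 X pct [0.0995 0.1041 0.1147 0.1172 0.1177] z 0.2898
scene 0.29 63 X pct [0.1015 0.1032 0.1116 0.116  0.1173] z 0.3009
scene 0.331 63 X pct [0.1041 0.1053 0.1112 0.1147 0.1162] z 0.3488
```

View pics/s8c.png

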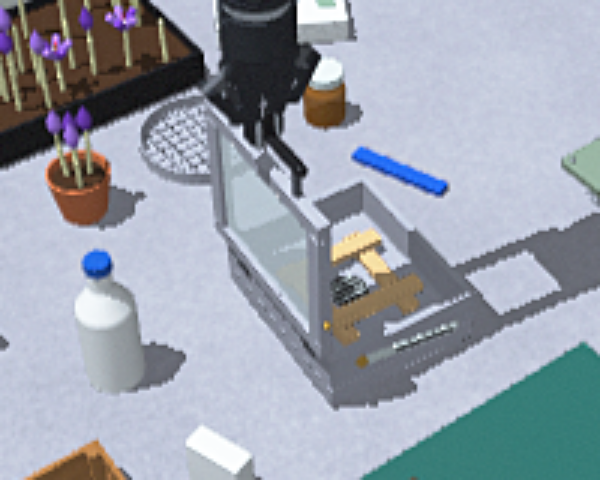

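The crop shows the lid upright, gripped mid-bar, with the riser intact below. The lid's back face is at constant X from hinge to edge, so it is vertical. Handing in.

```bash
python3 -c "
from workcell import robot
print(robot.sign_off())"
```

```text
the job is handed in; nothing more can be done
None
```

The job is handed in: both slats lie square across the first two, about 45 mm either side of the grille and clear of it, and the arm is gripping the middle of the handle, holding the lid still and upright at its balance point, ready for you to pin the stay.

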